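# Fill the test-tile rack under its retaining bar

### The arm

A 7-joint arm with a two-finger parallel gripper is mounted at the origin on the work surface; the furniture and walls round the work are solid. World frame = base frame: x ahead of the robot, y to its left, z up, the work surface at z = 0. Lengths are in m, angles in rad, forces in N, time in s.
With the tool pointing down it reaches from about 0.425 to 0.95 m from the base axis. Payload 4.7 kg.
Tool frame: the origin (TCP) lies on the centre line of the jaws, within the pads' length; the fingertips stand robot.nose_length ahead of it and the grasp point (between the pads) lies 8 mm behind it (robot.nose_length is the distance from the TCP to the fingertips, in m); z points along the fingers, y is the line along which they close (so a half turn about z gives the same grasp; the last joint's range is limited). The gripper opens to 85 mm and grips with 20 to 120 N. Pads are 22 mm wide; open, the fingers measure 114 mm over their backs; the gripper's body (76 mm by 85 mm) begins 54 mm behind the grasp point. The pads swing forward as they close: fully open they stand 13 mm farther back than shut.
Start: joints at [-1.35, 0.469, -0.049, 1.532, 0.024, 1.141, -0.082], TCP at [0.167, 0.654, 0.242] pointing down, gripper open.
Joint ranges: [-2.59, 2.59], [-0.33, 1.99], [-1.39, 1.29], [0.1, 2.45], [-1.04, 4.18], [0.21, 1.99], [-2.66, 2.66]. Speed limits (rad/s): [2.57, 2.57, 3.14, 3.14, 3.14, 3.14, 3.14].

### API

Orientations are given as [roll, pitch, yaw] about the fixed x, y, z axes, in that order (R = Rz(yaw) Ry(pitch) Rx(roll)).
In Python, from plant import robot gives the robot as it stands. Calls block until the motion is done:
- robot.goto(position, orientation): joint-space move of the TCP to a pose.
- robot.move_straight(position, vel=0.15, attitude=None, contact_N=None): straight line of the TCP; attitude=None keeps the orientation; vel is the mean speed in m/s. With contact_N (N) it stops when the force on the tool has changed by that much, and returns True; else False.
- robot.move_joints(angles): joint-space move.
- robot.grip(opening, strength=None): opening from 0.0 (shut) to 1.0 (fully open); strength is the grip in N (None keeps the last); returns when the fingers have stopped.
- robot.sleep(seconds).
- robot.inverse_kinematics(position, orientation): joint angles nearest the present ones, or None.
- robot.sense(): the state.
- robot.grab_frame(name): name is "scene" or "top"; returns a dict with "image" (384x512x3 uint8, red, green, blue), "range_z" (384x512 float32, m along the optical axis (not along the pixel's ray), 0 where there is no reading), "fx", "fy", "cx", "cy" (pixels), "R" (3x3) and "t" (3): a world point X has camera coordinates R X + t. Camera axes: x right, y down, z forward; pixel columns grow to the right and rows downward; lengths in m; the calibration is good to about 2 mm. A picture is of the moment at which its call begins.
A pose or a line that the arm cannot do raises robot.IKError and nothing moves.
- robot.close_job(): hands the job in; it is judged then, once.
The state is a dict: "t": time; "joint_pos": joint angles; "joint_velocities": joint speeds; "effort": joint torques, N m; "tcp_pos": TCP position; "tcp_rot": TCP orientation; "wrist_force": force on the tool from outside, world axes, zero at the start; "torque": the same for the moment, N m; "opening": opening from 0.0 (shut) to 1.0 (fully open); "gripper_force": force on a finger pad.
Only numpy, scipy, OpenCV 4.12 (cv2) and the standard library are available. Lean on these libraries where they do the work, as an engineer would, in place of code of your own. Each camera call takes 0.05 s, during which the arm holds its last target. There are 200 camera calls.

### The job

Take the retaining bar off the tile rack and lay it down lengthwise in the middle of the cork mat, then move every tile from the drying board into a free slot of the rack, one to a slot, upright, fully down and centred across the rack. Finally lay the bar back, grip block up and centred, down in the notches of both end posts. Leave the tiles that already stand in the rack where they are, and do not disturb the cup.

Things in the scene. Friction and masses are not known exactly. Their poses are not given: they have to be found in the camera images.
- rack: wooden carrying rack, fixed, 222 mm long (y) by 100 mm (x), origin at the centre of its underside, z up. Eight slots run across it (along x) at y = -70, -50, -30, -10, 10, 30, 50, 70 mm, floor at 8 mm height, open at both ends. A tile fully in has foot, middle and top at 8, 38 and 68 mm height; it belongs at x = 0
- rack_slots (a point): centre of the rack's slot floors (x = 0, y = 0, z = 8 mm in the rack's frame). Each slot is 10.6 mm wide; the ribs between slots are 62 mm long in x, 9.4 mm thick, roofed at 45 degrees as a lead-in, with ridges at 28.7 mm height
- rack_notch (a point): middle between the floors of the two notches (x = 0, y = 0, z = 76 mm in the rack's frame), where the bar's underside centre belongs. The end posts stand at y = +-100 mm: 100 mm wide in x, 14 mm thick, 82 mm high, each with a notch in its top, 28 mm wide at the floor, with 45 degree sides, 40 mm at the mouth
- board: plywood drying board, fixed, 80 x 236 mm. Origin: centre of its underside; z up, y along its length. Five grooves along x, 11 mm wide, at y = -80, -40, 0, 40, 80 mm, floor at 8 mm height, ribs (64 mm long in x) up to 22 mm height; a tile standing there has its top at 68 mm
- mat: cork mat, fixed, 110 x 300 x 2 mm. Origin: centre of its underside; its long side is its y axis
- bar: loose retaining bar, 250 g: aluminium flat 24 (x) x 300 (y) x 10 (z) mm with a dark wooden grip block, 16 (x) x 54 (y) mm, from 10 to 46 mm above the underside at the middle of its length. Origin: centre of the underside, z up. At the start it lies in the notches of the rack's posts (underside 76 mm above the bench), 8 mm above the tops of the tiles and over all the slots
- egg_cup: small white cup with a lilac inside, loose, 48 mm wide, 42 mm high; bystander. Origin: centre of its underside
- rack_tile_0: tile of the same kind as the others, already standing in the rack's slot at y = -70 mm; to be left there. Same axes as tile_0. None when absent (that slot is then free)
- rack_tile_1: tile of the same kind as the others, already standing in the rack's slot at y = -30 mm; to be left there. Same axes as tile_0. None when absent (that slot is then free)
- rack_tile_2: tile of the same kind as the others, already standing in the rack's slot at y = -10 mm; to be left there. Same axes as tile_0. None when absent (that slot is then free)
- rack_tile_3: tile of the same kind as the others, already standing in the rack's slot at y = 30 mm; to be left there. Same axes as tile_0. None when absent (that slot is then free)
- rack_tile_4: tile of the same kind as the others, already standing in the rack's slot at y = 70 mm; to be left there. Same axes as tile_0. None when absent (that slot is then free)
- tile_0: cream test tile, 60 x 42 x 8 mm, 40 g, standing 60 mm tall on its 42 mm edge in a groove of the drying board; to be moved. Origin: centre of one 60 x 42 face; own x: the long side (upright), y: the 42 mm width (along the groove), z: the thickness (the tile's middle is 4 mm along +z). None when absent
- tile_1: cream test tile, 60 x 42 x 8 mm, 40 g, standing 60 mm tall on its 42 mm edge in a groove of the drying board; to be moved. Origin: centre of one 60 x 42 face; own x: the long side (upright), y: the 42 mm width (along the groove), z: the thickness (the tile's middle is 4 mm along +z). None when absent
- tile_2: cream test tile, 60 x 42 x 8 mm, 40 g, standing 60 mm tall on its 42 mm edge in a groove of the drying board; to be moved. Origin: centre of one 60 x 42 face; own x: the long side (upright), y: the 42 mm width (along the groove), z: the thickness (the tile's middle is 4 mm along +z). None when absent
- tile_3: cream test tile, 60 x 42 x 8 mm, 40 g, standing 60 mm tall on its 42 mm edge in a groove of the drying board; to be moved. Origin: centre of one 60 x 42 face; own x: the long side (upright), y: the 42 mm width (along the groove), z: the thickness (the tile's middle is 4 mm along +z). None when absent
- tile_4: cream test tile, 60 x 42 x 8 mm, 40 g, standing 60 mm tall on its 42 mm edge in a groove of the drying board; to be moved. Origin: centre of one 60 x 42 face; own x: the long side (upright), y: the 42 mm width (along the groove), z: the thickness (the tile's middle is 4 mm along +z). None when absent
- tile_0_mid (a point): middle of tile_0 (half of its height, width and thickness); None when absent
- tile_1_mid (a point): middle of tile_1 (half of its height, width and thickness); None when absent
- tile_2_mid (a point): middle of tile_2 (half of its height, width and thickness); None when absent
- tile_3_mid (a point): middle of tile_3 (half of its height, width and thickness); None when absent
- tile_4_mid (a point): middle of tile_4 (half of its height, width and thickness); None when absent

How it is judged:
By the outcome, as a careful person would: the job done as asked, in the order asked, and still so for the second after the job is handed in, with the robot touching nothing.
Of rack_tile_0, rack_tile_1, rack_tile_2, rack_tile_3, rack_tile_4 only 2 to 3 are there at a start; the rules pass over those that are not, and their reading is None.
Of tile_0, tile_1, tile_2, tile_3, tile_4 only 4 to 5 are there at a start; the rules pass over those that are not, and their reading is None.
At some moment in a run one of bar may be knocked a few centimetres aside while the robot is not near it.
It also fails if it takes over 192 s, if anything falls off the work surface, if the arm or the gripper's body presses on something with over 40 N, if the wrist force passes 120 N, or if a joint passes its speed limit or range.

## Working session

There is one attempt and no reset: what is moved stays moved. The work goes in short steps, each a Python script; the robot and the scene stay as the last script left them, time stands still between calls to the robot, and variables do not carry over. Pictures are saved under pics/ and viewed, at most 14 in all, crops included, and the job is handed in when it is done.

```bash
mkdir -p pics; ls; python3 - <<'E'
from plant import robot
import cv2,numpy as np
print(robot.nose_length, robot.sense())
for n in("scene","top"):
    f=robot.grab_frame(n); cv2.imwrite(f"pics/{n}0.png",f["image"][:,:,::-1]); np.savez(f"{n}0.npz",**f)
    print(n,f["fx"],f["fy"],f["cx"],f["cy"],f["R"].round(3).tolist(),f["t"].round(3), -f["R"].T@f["t"])
E
```

```text
pics
0.011 {'t': 0.0, 'joint_pos': array([-1.34990992,  0.46943335, -0.04858311,  1.53369311,  0.02407902,
        1.14098883, -0.08231243]), 'joint_velocities': array([-1.38707263e-03, -9.83667987e-04,  1.40759328e-03, -5.90861513e-04,
       -1.19182707e-03,  9.68606331e-05, -1.45657208e-03]), 'effort': array([-5.60834758e-05, -5.10293877e+01, -4.71797562e-02, -2.37714744e+01,
        1.05245848e-02,  7.32775312e-03, -1.24541052e-05]), 'tcp_pos': array([0.16670954, 0.65351084, 0.24126715]), 'tcp_rot': array([-3.13965556e+00,  5.73618047e-05,  2.89180617e+00]), 'wrist_force': array([ 0.01751442, -0.12622874, -0.06192953]), 'torque': array([ 0.01072401, -0.06146817,  0.0327355 ]), 'gripper_force': 0.0, 'opening': 1.0026911458790606}
scene 427.58848245597903 427.58848245597903 248.49558854924547 192.11526378894567 [[0.7, -0.714, 0.01], [-0.508, -0.509, -0.695], [0.501, 0.481, -0.719]] [-0.415  0.332  0.701] [ 0.10744592 -0.46458635  0.73881204]
top 414.1536298767498 414.1536298767498 257.2238707894285 198.68967951071795 [[0.019, -1.0, 0.021], [-0.988, -0.022, -0.156], [0.156, -0.018, -0.988]] [-0.062  0.547  0.891] [ 0.40256176 -0.03381172  0.96644364]
```

View pics/top0.png

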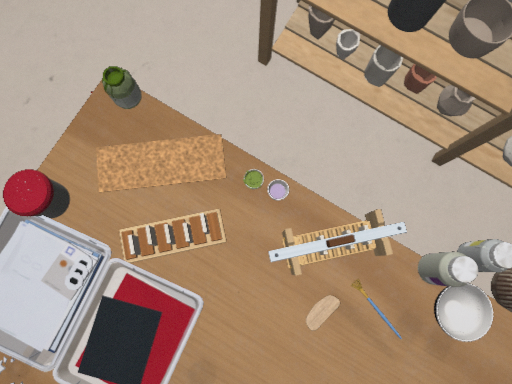

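View pics/scene0.png

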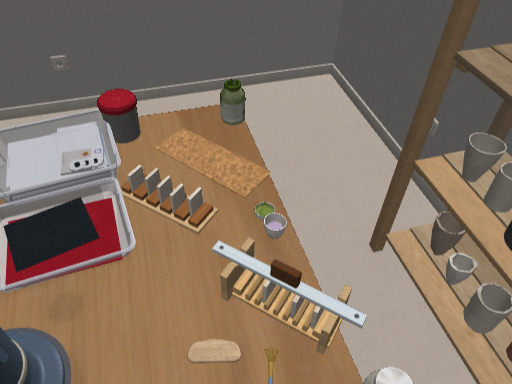

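Both views show: cork mat (top px 160,163), board with 5 tiles (130–205, 235), rack (337,240) with the bar across it (270,255)–(405,229), lilac cup (278,190), and a green cup (253,178).

```bash
cat > h.py <<'E'
import numpy as np,cv2
def load(n): return dict(np.load(n))
def cloud(f):
    v,u=np.mgrid[:384,:512]; z=f["range_z"].astype(float)
    P=np.stack([(u-f["cx"])/f["fx"]*z,(v-f["cy"])/f["fy"]*z,z],-1)
    W=(P-f["t"])@f["R"]; W[z==0]=np.nan
    return W
def ray(f,uv,h):
    """pixels -> world points on plane z=h"""
    uv=np.atleast_2d(np.asarray(uv,float))
    d=np.c_[(uv[:,0]-f["cx"])/f["fx"],(uv[:,1]-f["cy"])/f["fy"],np.ones(len(uv))]@f["R"]
    c=-f["R"].T@f["t"]
    return c+d*((h-c[2])/d[:,2])[:,None]
def proj(f,X):
    c=np.atleast_2d(X)@f["R"].T+f["t"]
    return np.c_[c[:,0]/c[:,2]*f["fx"]+f["cx"],c[:,1]/c[:,2]*f["fy"]+f["cy"]]
E
python3 - <<'E'
from h import *
f=load("top0.npz"); W=cloud(f)
im=f["image"][:,:,::-1]
c=cv2.resize(im[125:285,90:420],None,fx=2.4,fy=2.4,interpolation=cv2.INTER_CUBIC); cv2.imwrite("pics/crop.png",c)
g=load("scene0.npz")
c=cv2.resize(g["image"][120:360,110:380,::-1],None,fx=2.5,fy=2.5,interpolation=cv2.INTER_CUBIC); cv2.imwrite("pics/crops.png",c)
for u,v in [(160,163),(230,220),(253,178),(278,190),(300,249),(395,230),(340,241)]: print((u,v),W[v,u].round(4))
E
```

```text
(160, 163) [ 6.365e-01  1.820e-01 -2.000e-04]
(230, 220) [5.036e-01 1.130e-02 4.000e-04]
(253, 178) [ 0.6042 -0.0404  0.0049]
(278, 190) [ 0.5739 -0.0989  0.0202]
(300, 249) [ 0.4362 -0.1426  0.0846]
(395, 230) [ 0.4808 -0.3466  0.0852]
(340, 241) [ 0.4528 -0.2203  0.1197]
```

View pics/crop.png

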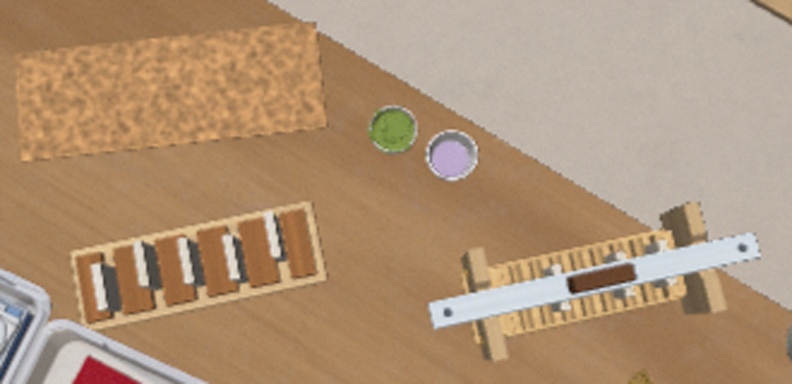

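View pics/crops.png

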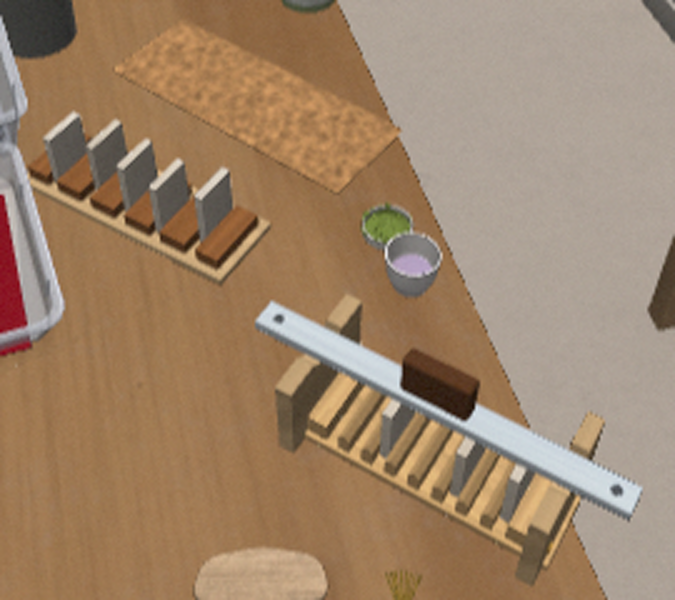

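```bash
cat > meas.py <<'E'
from h import *
def rect(P,name,yaw_long=True):
    (c,s,_)=r=cv2.minAreaRect((P[:,:2]*1000).astype(np.float32)); b=cv2.boxPoints(r)
    e=max((b[1]-b[0],b[2]-b[1]),key=np.linalg.norm); e=e if e[1]>0 else -e
    yaw=np.degrees(np.arctan2(-e[0],e[1]))   # yaw so that local y = long side
    print(name,"c",np.round(c,1),"size",np.round(sorted(s),1),"yaw",round(float(yaw),2),len(P)); return np.array(c)/1000,np.radians(yaw)
def clean(P,h=1.5):  return P[np.isfinite(P).all(1)]
def run(f):
    W=cloud(f); hsv=cv2.cvtColor(f["image"],cv2.COLOR_RGB2HSV); H,S,V=[hsv[...,i].astype(int) for i in range(3)]
    z=W[...,2]; x=W[...,0]; y=W[...,1]
    v,u=np.mgrid[:384,:512]; uv=np.stack([u,v],-1)
    def big(m,open_=True):
        m=m.astype(np.uint8)
        if open_: m=cv2.morphologyEx(m,cv2.MORPH_OPEN,np.ones((3,3)))
        n,l,st,_=cv2.connectedComponentsWithStats(m); k=1+np.argmax(st[1:,4]); return l==k
    rb=(x>.3)&(x<.6)&(y<-.08)&(y>-.42); bb=(x>.38)&(x<.58)&(y>.0)&(y<.29)
    m=big(rb&(z>.081)&(z<.093)&(S<70)&(V>120)); rect(ray(f,uv[m],.086),"bar")
    m=rb&(z>.105)&(z<.135); rect(ray(f,uv[m],.122),"grip")
    m=rb&(z>.076)&(z<.088)&(S>70); m=cv2.morphologyEx(m.astype(np.uint8),cv2.MORPH_OPEN,np.ones((2,2)))>0
    rect(ray(f,uv[m],.082),"posts")
    m=bb&(z>.004)&(z<.03); m=big(m); rect(W[m],"board"); 
    m=bb&(z>.062)&(z<.075)
    n,l,st,ce=cv2.connectedComponentsWithStats(m.astype(np.uint8))
    for k in range(1,n):
        if st[k,4]>8: rect(ray(f,uv[l==k],.068),"  tile")
    m=rb&(z>.060)&(z<.0735)&(S<60); n,l,st,ce=cv2.connectedComponentsWithStats(m.astype(np.uint8))
    for k in range(1,n):
        if st[k,4]>4: rect(ray(f,uv[l==k],.068),"  rtile")
    mb=(x>.52)&(x<.76)&(y>0.03)&(y<.36)&(abs(z)<.01)&(S>115)&(H<20)&(V>150)
    m=cv2.morphologyEx(mb.astype(np.uint8),cv2.MORPH_CLOSE,np.ones((5,5)))>0; m=big(m); rect(ray(f,uv[m],.002),"mat")
    m=(x>.5)&(x<.66)&(y>-.16)&(y<-.07)&(z>.035)&(z<.05); 
    if m.sum()>5: rect(ray(f,uv[m],.042),"cup")
    return locals()
if __name__=="__main__":
    for n in("top0.npz","scene0.npz"):
        print(n); run(load(n))
E
python3 meas.py
```

```text
top0.npz
bar c [ 434.6 -139.6] size [ 23.9 124.7] yaw 13.32 651
grip c [ 454.1 -221.8] size [15.8 56.6] yaw 13.54 213
posts c [ 452.7 -227.2] size [ 99.4 215. ] yaw 13.2 467
board c [464.5 141.9] size [ 80.5 235.9] yaw 13.38 2847
  tile c [490.4  65.6] size [ 8.9 42. ] yaw -77.19 79
  tile c [469.6 101.8] size [ 9.3 41.7] yaw -76.12 84
  tile c [461.7 181.8] size [10.1 41.7] yaw -76.65 85
  tile c [465.5 142.3] size [ 9.4 41.4] yaw -76.82 84
  tile c [440.7 217.8] size [10.  41.9] yaw -76.07 92
  tile c [413.4 273.2] size [27.5 65.8] yaw -85.5 184
  rtile c [ 487.7 -287.6] size [9.5 9.8] yaw 17.43 22
  rtile c [ 476.9 -249.4] size [6.5 8.8] yaw 1.19 16
  rtile c [ 464.3 -191.2] size [7.6 9. ] yaw 18.41 17
  rtile c [ 456.1 -295. ] size [6.5 8.9] yaw 1.15 15
  rtile c [ 445.6 -256.6] size [7.5 9. ] yaw 17.9 18
  rtile c [ 431.7 -198.4] size [7.4 9. ] yaw 19.21 17
mat c [640.1 195.2] size [240.  330.5] yaw 0.15 11992
cup c [572.4 -98.5] size [46.2 47.8] yaw 1.28 85
scene0.npz
bar c [ 452.8 -225. ] size [ 23.8 298.2] yaw 13.45 1673
grip c [ 448.1 -227.6] size [25.7 56.3] yaw 12.95 395
posts c [ 452.5 -228.5] size [101.8 213.5] yaw 13.21 583
board c [464.2 139.8] size [ 83.1 235.5] yaw 13.08 1830
  tile c [410.6 269.6] size [27.6 63.5] yaw -84.95 105
  tile c [438.3 214.7] size [12.6 43.5] yaw -76.62 69
  tile c [459.7 179.1] size [12.7 43.6] yaw -76.83 75
  tile c [463.7 138.9] size [11.5 44.1] yaw -74.62 74
  tile c [466.8  98.6] size [11.3 44.1] yaw -76.09 79
  tile c [488.3  62.1] size [10.8 45.2] yaw -77.59 72
  rtile c [ 432.1 -200.8] size [ 9.8 18.3] yaw -76.58 49
  rtile c [ 445.7 -259. ] size [ 9.3 18.7] yaw -75.81 51
  rtile c [ 455.6 -297.7] size [ 9.  16.6] yaw -75.78 48
mat c [611.5 194.3] size [189.9 336.8] yaw 2.16 5622
cup c [ 569.6 -100.1] size [47.7 50.9] yaw -54.22 132
```

```bash
python3 - <<'E'
from h import *
f=load("top0.npz")
P=ray(f,[(97.5,148.8),(221.3,134.2),(226.3,178.3),(99.2,191.7)],.002)*1000
print(P.round(1),P.mean(0).round(1),[np.linalg.norm(P[i]-P[i-1]).round(1) for i in range(4)])
hsv=cv2.cvtColor(f["image"],cv2.COLOR_RGB2HSV)
for a in (hsv[150:180:6,110:215:20],hsv[200:206:3,110:215:20],hsv[140:150:3,60:95:10]): print(a.reshape(-1,3).tolist())
E
```

```text
[[667.1 331.7   2. ]
 [710.8  38.3   2. ]
 [602.6  22.9   2. ]
 [563.5 319.5   2. ]] [636.  178.1   2. ] [np.float64(104.3), np.float64(296.6), np.float64(109.3), np.float64(299.1)]
[[15, 124, 177], [15, 123, 176], [15, 124, 177], [15, 129, 196], [14, 125, 208], [15, 125, 212], [15, 127, 189], [15, 125, 185], [16, 123, 221], [15, 127, 191], [14, 124, 173], [15, 125, 173], [15, 126, 156], [15, 124, 197], [15, 126, 193], [16, 122, 224], [15, 123, 182], [15, 125, 179], [15, 128, 176], [15, 128, 194], [15, 124, 210], [15, 127, 197], [15, 127, 191], [15, 121, 185], [15, 125, 189], [15, 121, 183], [15, 125, 188], [15, 127, 189], [15, 126, 193], [15, 124, 197]]
[[16, 119, 169], [15, 121, 168], [15, 112, 168], [15, 112, 168], [14, 111, 173], [15, 117, 168], [15, 113, 172], [15, 117, 172], [15, 115, 173], [15, 116, 167], [15, 112, 175], [15, 111, 167]]
[[15, 120, 163], [15, 115, 168], [15, 115, 164], [15, 128, 153], [15, 119, 167], [15, 121, 162], [15, 115, 169], [14, 114, 155], [15, 117, 170], [15, 118, 160], [15, 112, 168], [15, 122, 161], [15, 117, 165], [16, 118, 169], [16, 119, 165], [16, 118, 167]]
```

```bash
cat >> meas.py <<'E'
def mat(f):
    hsv=cv2.cvtColor(f["image"],cv2.COLOR_RGB2HSV); W=cloud(f)
    m=(hsv[...,2]>182)&(hsv[...,1]>100)&(W[...,0]>.5)&(W[...,0]<.76)&(W[...,1]>-.02)&(W[...,1]<.38)&(abs(W[...,2])<.012)
    m=cv2.morphologyEx(m.astype(np.uint8),cv2.MORPH_CLOSE,np.ones((9,9))); m=cv2.morphologyEx(m,cv2.MORPH_OPEN,np.ones((7,7)))
    n,l,st,_=cv2.connectedComponentsWithStats(m); k=1+np.argmax(st[1:,4]); v,u=np.where(l==k)
    return rect(ray(f,np.c_[u,v],.002),"mat")
E
python3 - <<'E'
from meas import *
mat(load("top0.npz")); mat(load("scene0.npz"))
E
```

```text
mat c [637.9 180.7] size [109.2 299.3] yaw 7.82 5517
mat c [637.2 180.4] size [106.9 295.1] yaw 7.33 2719
```

```bash
cat > act.py <<'E'
from plant import robot
from meas import *
DOWN=lambda yaw:[np.pi,0,(yaw+np.pi/2+np.pi)%(2*np.pi)-np.pi]   # jaws close along local x of a thing at this yaw
def st(): 
    s=robot.sense(); print("t %.1f"%s["t"],"tcp",s["tcp_pos"].round(4),"F",s["wrist_force"].round(1),"open %.3f"%s["opening"],"g %.0f"%s["gripper_force"]); return s
def snap(k):
    out=[]
    for n in("top","scene"):
        f=robot.grab_frame(n); np.savez(f"{n}{k}.npz",**f); cv2.imwrite(f"pics/{n}{k}.png",f["image"][:,:,::-1]); out.append(f)
    return out
E
cat > s1.py <<'E'
from act import *
yaw=np.radians(13.3); x,y=.4518,-.2244
robot.goto([x,y,.25],DOWN(yaw)); st()
robot.grip(0.6)
robot.move_straight([x,y,.105],vel=.12,contact_N=8); st()
robot.grip(0.0,strength=60); st()
E
python3 s1.py
```

```text
t 3.3 tcp [ 0.4523 -0.2237  0.2499] F [-0.3  1.   0.1] open 1.005 g 0
t 5.1 tcp [ 0.4523 -0.2247  0.1056] F [-0.1  0.3  0.4] open 0.600 g 0
t 5.5 tcp [ 0.4523 -0.2244  0.1055] F [0.4 1.6 5.8] open 0.176 g 59
```

```bash
cat > s2.py <<'E'
from act import *
p=robot.sense()["tcp_pos"]
robot.move_straight([p[0],p[1],.15],vel=.06); st()
robot.move_straight([p[0],p[1],.25],vel=.15); s=st()
if s["opening"]<.1: raise SystemExit("lost bar")
m=[.6375,.1805]; a=DOWN(np.radians(7.6))
robot.goto([*m,.2],a); st()
robot.move_straight([*m,.045],vel=.12)
print(robot.move_straight([*m,.0285],vel=.03,contact_N=4)); st()
robot.grip(.45); robot.move_straight([*m,.2],vel=.2)
robot.goto([.5,-.02,.3],DOWN(0)); st()
E
python3 s2.py; python3 - <<'E'
from act import *
t,s=snap(1)
im=np.vstack([cv2.resize(t["image"][120:280,80:400],None,fx=1.8,fy=1.8),cv2.resize(s["image"][140:300,110:430],None,fx=1.8,fy=1.8)]); cv2.imwrite("pics/a1.png",im[:600,:,::-1])
E
```

```text
t 6.4 tcp [ 0.4521 -0.2242  0.1498] F [-0.1 -0.  -2.8] open 0.178 g 58
t 7.2 tcp [ 0.4517 -0.2239  0.2492] F [ 0.2  0.3 -2.2] open 0.176 g 58
t 8.9 tcp [0.6378 0.1779 0.2006] F [ 0.4 -1.2 -1.6] open 0.176 g 59
True
t 10.8 tcp [0.6377 0.1807 0.0316] F [-0.   1.5  2.5] open 0.178 g 59
t 13.2 tcp [ 0.5006 -0.0183  0.2997] F [0.7 0.4 0.1] open 0.446 g 0
```

View pics/a1.png

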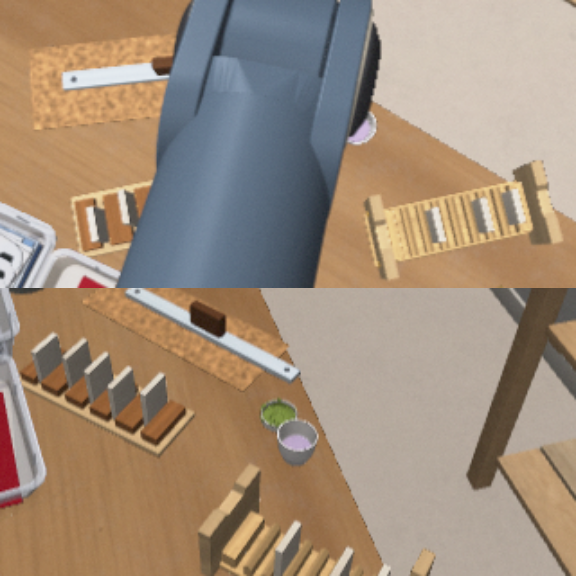

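The bar on the mat overhangs its right end (scene view), while the three rack tiles stand clear. Measuring everything now.

```bash
cat >> meas.py <<'E'
def bar_mat(f,zt=.012):
    hsv=cv2.cvtColor(f["image"],cv2.COLOR_RGB2HSV); W=cloud(f); z=W[...,2]; box=(W[...,0]>.5)&(W[...,0]<.78)&(W[...,1]>-.1)&(W[...,1]<.4)
    r=[]
    for m,h,n in ((box&(hsv[...,1]<70)&(hsv[...,2]>130)&(abs(z-zt)<.007),zt,"bar"),(box&(z>zt+.025)&(z<zt+.045)&(hsv[...,2]<120),zt+.036,"grip")):
        m=cv2.morphologyEx(m.astype(np.uint8),cv2.MORPH_CLOSE,np.ones((9,9)) if n=="bar" else np.ones((1,1)))
        k,l,s,_=cv2.connectedComponentsWithStats(m); i=1+np.argmax(s[1:,4]); v,u=np.where(l==i); r.append(rect(ray(f,np.c_[u,v],h),n))
    return r
def rack(f):
    W=cloud(f); z=W[...,2]; S=cv2.cvtColor(f["image"],cv2.COLOR_RGB2HSV)[...,1]
    rb=(W[...,0]>.3)&(W[...,0]<.6)&(W[...,1]<-.08)&(W[...,1]>-.42)
    v,u=np.where(rb&(abs(z-.082)<.003)&(S>70)); c,yaw=rect(ray(f,np.c_[u,v],.082),"posts")
    k,l,s,_=cv2.connectedComponentsWithStats((rb&(abs(z-.068)<.003)&(S<70)).astype(np.uint8))
    for i in range(1,k):
        if s[i,4]>20:
            v,u=np.where(l==i); d=ray(f,np.c_[u,v],.068)[:,:2]*1000; q=np.array(cv2.minAreaRect(d.astype(np.float32))[0])-c*1000
            print("  rack tile local x %.1f y %.1f"%(q@[np.cos(yaw),np.sin(yaw)],q@[-np.sin(yaw),np.cos(yaw)]))
    return c,yaw
E
python3 - <<'E'
from meas import *
f=load("scene1.npz"); bar_mat(f); rack(load("scene1.npz")); rack(load("top1.npz"))
E
```

```text
bar c [643.8 135.1] size [ 30.4 297.5] yaw 7.16 711
grip c [641.9 131. ] size [22.2 57.4] yaw 8.12 138
posts c [ 453.1 -225.8] size [100.8 214.2] yaw 13.36 544
  rack tile local x -0.1 y 29.7
  rack tile local x -0.3 y -30.1
  rack tile local x 1.6 y -69.8
posts c [ 454.9 -225.4] size [ 99.7 214.3] yaw 13.27 411
  rack tile local x 2.0 y -68.9
  rack tile local x -0.3 y -28.7
  rack tile local x 0.6 y 30.8
```

```bash
python3 - <<'E'
from act import *
robot.goto([.43,-.27,.25],DOWN(.23)); t,s=snap(2)
bar_mat(t); bar_mat(s); run(t); st()
E
```

```text
bar c [646.7 136.5] size [ 25.9 298.9] yaw 7.61 1157
grip c [645.2 135.1] size [16.1 52.7] yaw 6.78 160
bar c [643.9 135.1] size [ 29.7 297.5] yaw 7.93 794
grip c [537.5 388.8] size [33.9 73. ] yaw 86.05 140Traceback (most recent call last):
  File "<stdin>", line 3, in <module>
  File "meas.py", line 17, in run
    m=big(rb&(z>.081)&(z<.093)&(S<70)&(V>120)); rect(ray(f,uv[m],.086),"bar")
  File "meas.py", line 15, in big
    n,l,st,_=cv2.connectedComponentsWithStats(m); k=1+np.argmax(st[1:,4]); return l==k
                                                      ~~~~~~~~~^^^^^^^^^^
    return _wrapfunc(a, 'argmax', axis=axis, out=out, **kwds)
    return bound(*args, **kwds)
ValueError: attempt to get argmax of an empty sequence
```

```bash
cat > s3.py <<'E'
from act import *
b=[.6453,.1358]; m=[.6375,.1805]; a=DOWN(np.radians(7.6))
robot.goto([*b,.16],a); robot.grip(.6)
robot.move_straight([*b,.0315],vel=.12,contact_N=8); st()
robot.grip(0,strength=60); s=st()
if not .12<s["opening"]<.25: raise SystemExit
robot.move_straight([*b,.06],vel=.08); robot.move_straight([*m,.06],vel=.08,attitude=a)
robot.move_straight([*m,.0285],vel=.03,contact_N=4); st()
robot.grip(.45); robot.move_straight([*m,.16],vel=.2)
E
cat > tile.py <<'E'
from act import *
YB=np.radians(13.3); RC=np.array([.454,-.2256]); YR=np.radians(13.3)
T=np.array([(489.3,63.9),(468.2,100.2),(464.6,140.6),(460.7,180.5),(439.5,216.3)])/1000
def move(i,slot,up=.13):
    p=T[i]; q=RC+slot*np.array([-np.sin(YR),np.cos(YR)])
    robot.goto([*p,up],DOWN(YB)); robot.grip(.8)
    if robot.move_straight([*p,.046],vel=.12,contact_N=8): raise SystemExit("touch at pick")
    robot.grip(0,strength=40); s=st(); zp=s["tcp_pos"][2]
    if not .42<s["opening"]<.56: raise SystemExit("bad grip")
    robot.move_straight([*p,up],vel=.12)
    robot.goto([*q,up],DOWN(YR)); s=st()
    if not .42<s["opening"]<.56: raise SystemExit("lost")
    robot.move_straight([*q,.078],vel=.12)
    c=robot.move_straight([*q,zp-.002],vel=.04,contact_N=6); s=st(); dz=s["tcp_pos"][2]-zp
    print("tile",i,"slot",slot,"contact",c,"dz %.1f mm"%(dz*1000))
    if dz>.003: raise SystemExit("stuck high")
    robot.grip(.75); robot.move_straight([*q,up],vel=.2)
E
python3 s3.py && python3 -c "
from tile import *
move(0,.050)"
```

```text
t 17.6 tcp [0.646  0.1358 0.0324] F [ 0.6 -0.1 -0.2] open 0.601 g 0
t 18.0 tcp [0.6458 0.1359 0.0322] F [-0.1 -0.3  3. ] open 0.172 g 59
t 20.1 tcp [0.6374 0.1805 0.0321] F [-0.6  0.   5.3] open 0.176 g 59
t 23.6 tcp [0.4898 0.064  0.0468] F [-1.2  0.5  6.3] open 0.480 g 40
t 25.5 tcp [ 0.443  -0.1757  0.1296] F [0.1 0.3 0.4] open 0.480 g 40
t 26.6 tcp [ 0.4428 -0.1775  0.0616] F [ 1.2 -1.2 -2.9] open 0.483 g 41
tile 0 slot 0.05 contact True dz 14.8 mmstuck high
```

```bash
python3 -c "
from tile import *
s=robot.sense(); st()
p=s['tcp_pos']; q=RC+.05*np.array([-np.sin(YR),np.cos(YR)])
for z in (.058,.0535,.0485,.045):
    print(robot.move_straight([*q,z],vel=.03,contact_N=12)); st()
"
```

```text
t 26.6 tcp [ 0.4428 -0.1775  0.0616] F [ 1.2 -1.2 -2.9] open 0.483 g 41
False
t 26.8 tcp [ 0.4426 -0.1775  0.0579] F [ 0.1 -2.4 -1.3] open 0.485 g 41
False
t 27.1 tcp [ 0.4427 -0.1774  0.0534] F [ 1.7 -3.6 -2.4] open 0.481 g 41
False
t 27.5 tcp [ 0.4428 -0.1774  0.0484] F [ 2.3 -5.2 -3.1] open 0.480 g 41
True
t 27.7 tcp [ 0.4432 -0.1779  0.0465] F [-1.   0.5  6.2] open 0.484 g 42
```

```bash
sed -i 's/contact_N=6/contact_N=12/; s/RC+slot\*/RC+(slot-.001)*/' tile.py; python3 -c "
from tile import *
robot.grip(.75); p=robot.sense()['tcp_pos']; robot.move_straight([p[0],p[1],.13],vel=.2)
move(1,.070)"
```

```text
t 31.1 tcp [0.4686 0.1004 0.0468] F [-1.3 -1.1  6.2] open 0.486 g 40
t 33.0 tcp [ 0.4384 -0.1573  0.1296] F [0.1 0.4 0.3] open 0.486 g 40
t 34.3 tcp [ 0.4378 -0.1584  0.0467] F [-1.  -0.7  8.2] open 0.485 g 41
tile 1 slot 0.07 contact True dz -0.0 mm
```

Smooth; continue with two more, then check.

```bash
python3 -c "
from tile import *
move(2,.010); move(3,-.010); move(4,-.050)
robot.goto([.45,.16,.3],DOWN(YB)); t,s=snap(3); st()
rack(t); rack(s); bar_mat(t); bar_mat(s)
im=np.vstack([cv2.resize(t['image'][120:280,80:400],None,fx=1.8,fy=1.8),cv2.resize(s['image'][140:300,110:430],None,fx=1.8,fy=1.8)]); cv2.imwrite('pics/a3.png',im[:600,:,::-1])
"
```

```text
t 37.8 tcp [0.4651 0.1409 0.0468] F [-1.   0.4  6.7] open 0.483 g 40
t 40.0 tcp [ 0.4524 -0.2155  0.1296] F [ 0.5  0.  -0.3] open 0.485 g 40
t 41.3 tcp [ 0.4517 -0.217   0.0468] F [-1.   1.8  6.8] open 0.484 g 41
tile 2 slot 0.01 contact True dz 0.0 mm
t 45.1 tcp [0.4612 0.1808 0.0468] F [-0.7 -0.2  5.4] open 0.480 g 40
t 47.5 tcp [ 0.4571 -0.235   0.1297] F [-0.3  0.2 -1. ] open 0.482 g 40
t 48.9 tcp [ 0.4563 -0.2364  0.0468] F [-1.2  0.9  5.7] open 0.479 g 41
tile 3 slot -0.01 contact True dz 0.0 mm
t 52.9 tcp [0.44   0.2166 0.0468] F [-1.5  0.6  6.1] open 0.486 g 40
t 55.5 tcp [ 0.4664 -0.2739  0.1297] F [-0.   0.4  0.3] open 0.484 g 40
t 56.8 tcp [ 0.4655 -0.2754  0.0468] F [-0.7  0.7  6. ] open 0.479 g 41
tile 4 slot -0.05 contact True dz 0.0 mm
t 59.5 tcp [0.4502 0.159  0.2997] F [ 0.7 -0.2  0.3] open 0.755 g 0
posts c [ 454.9 -225.3] size [ 99.5 214.4] yaw 13.21 399
  rack tile local x 2.0 y -68.6
  rack tile local x -0.2 y -48.3
  rack tile local x -0.3 y -29.3
  rack tile local x 0.1 y 11.4
  rack tile local x -0.4 y -8.5
  rack tile local x 0.3 y 30.6
  rack tile local x 0.9 y 51.5
  rack tile local x -0.2 y 71.1
posts c [ 453.2 -225.8] size [100.6 214.2] yaw 13.36 529
  rack tile local x -0.2 y 70.3
  rack tile local x 0.1 y 50.2
  rack tile local x 0.2 y 29.9
  rack tile local x -0.4 y 10.5
  rack tile local x -0.2 y -9.4
  rack tile local x 0.0 y -30.3
  rack tile local x -0.6 y -49.4
  rack tile local x 1.4 y -69.8
bar c [637.9 180.5] size [ 25.5 298.1] yaw 7.56 1158
grip c [636.1 178.9] size [15.8 54.2] yaw 7.31 162
bar c [634.5 180. ] size [ 28.6 296.9] yaw 7.63 680
grip c [538.  389.6] size [37.5 78.1] yaw 87.99 142
```

View pics/a3.png

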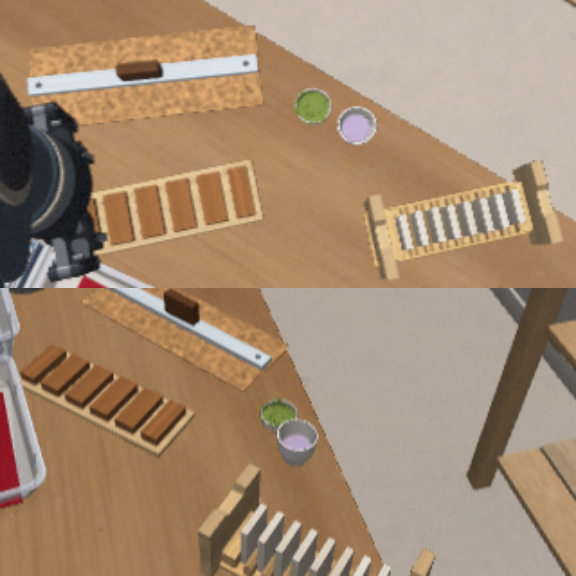

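All eight slots are filled (tops within ~1 mm of centre, aligned), the board is empty, the bar is mid-mat, and the cup is unmoved at top view (~278,190). Now the bar goes back.

```bash
cat > s4.py <<'E'
from tile import *
b=[.6370,.1803]; a=DOWN(np.radians(7.6)); q=RC+np.array([-.0002,-.0007]); r=DOWN(YR)
robot.goto([*b,.16],a); robot.grip(.6)
robot.move_straight([*b,.0315],vel=.1,contact_N=8); st()
robot.grip(0,strength=60); s=st(); zp=s["tcp_pos"][2]
if not .12<s["opening"]<.25: raise SystemExit
robot.move_straight([*b,.22],vel=.12)
robot.goto([*q,.22],r); st()
robot.move_straight([*q,.125],vel=.1); robot.sleep(.3); st()
c=robot.move_straight([*q,zp+.074-.003],vel=.025,contact_N=8); s=st(); print(c,"dz %.1f"%((s["tcp_pos"][2]-zp-.074)*1000))
E
python3 s4.py
```

```text
t 62.2 tcp [0.6375 0.1803 0.0323] F [ 0.6 -0.4  0.2] open 0.596 g 0
t 62.6 tcp [0.6374 0.1804 0.032 ] F [0.1 0.5 2.4] open 0.178 g 60
t 66.0 tcp [ 0.4549 -0.2254  0.2199] F [-0.1  0.  -2. ] open 0.176 g 59
t 67.4 tcp [ 0.454  -0.2263  0.1253] F [-0.8 -0.3 -2.5] open 0.174 g 59
t 68.1 tcp [ 0.4536 -0.2262  0.1059] F [-0.4  1.1  4.3] open 0.174 g 60
True dz -0.1
```

```bash
python3 -c "
from tile import *
robot.grip(.45); robot.sleep(.2); p=robot.sense()['tcp_pos']; robot.move_straight([p[0],p[1],.25],vel=.15)
robot.goto([.45,.16,.3],DOWN(YB)); t,s=snap(4); st()
run(s); 
im=np.vstack([cv2.resize(t['image'][165:300,230:430],None,fx=2.2,fy=2.2),cv2.resize(s['image'][215:350,200:400],None,fx=2.2,fy=2.2)]); cv2.imwrite('pics/a4.png',im[:,:,::-1])
"; python3 - <<'E'
from meas import *
f=load("top4.npz"); W=cloud(f); S=cv2.cvtColor(f["image"],cv2.COLOR_RGB2HSV)[...,1]; V=f["image"].max(-1); z=W[...,2]
rb=(W[...,0]>.3)&(W[...,0]<.6)&(W[...,1]<-.03)&(W[...,1]>-.42)
v,u=np.where(rb&(abs(z-.086)<.004)&(S<70)&(V>120)); rect(ray(f,np.c_[u,v],.086),"bar top")
v,u=np.where(rb&(abs(z-.082)<.003)&(S>70)); rect(ray(f,np.c_[u,v],.082),"posts top")
v,u=np.where(rb&(abs(z-.122)<.003)); rect(ray(f,np.c_[u,v],.122),"grip top")
E
```

```text
t 71.3 tcp [0.4504 0.1586 0.2999] F [-0.  -0.1 -0.4] open 0.454 g 0
bar c [ 453.2 -225.9] size [ 23.9 298.5] yaw 13.27 1661
grip c [ 448.  -228.7] size [25.8 56.1] yaw 14.56 389
posts c [ 452.1 -228.6] size [102.6 213.5] yaw 13.23 584
board c [459.2 137.7] size [ 94.5 234.5] yaw 15.02 2673
  tile c [410.8 269.9] size [28.8 60.7] yaw -83.0 102
  rtile c [ 422.6 -161.9] size [10.7 17.7] yaw -75.39 49
  rtile c [ 427.9 -180.7] size [10.5 16.6] yaw -75.83 47
  rtile c [ 432.1 -200.8] size [ 9.8 18.3] yaw -75.83 49
  rtile c [ 435.9 -219.5] size [ 9.5 18.3] yaw -80.73 48
  rtile c [ 441. -239.] size [ 9.7 18. ] yaw -75.24 51
  rtile c [ 445.6 -259. ] size [ 9.3 18.7] yaw -76.18 52
  rtile c [ 449.6 -278. ] size [ 9.2 18.5] yaw -75.78 51
  rtile c [ 455.2 -297.8] size [ 9.  17.4] yaw -75.78 49
mat c [605.4 195.2] size [186.9 337.1] yaw 5.16 5852
cup c [ 569.5 -100.7] size [46.9 52.6] yaw -47.01 127
bar top c [ 469.9 -221. ] size [ 55.4 299.5] yaw 13.28 1333
posts top c [ 454.8 -225.2] size [ 99.7 214.7] yaw 13.27 410
grip top c [ 454.4 -224.3] size [15.7 53.6] yaw 13.81 189
```

View pics/a4.png

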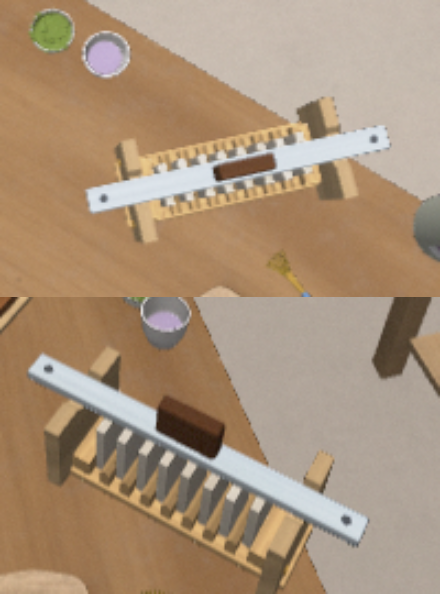

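The bar sits in both notches with the grip block up. Its centre is within 1 mm of the rack centre in the scene view (453.2, -225.9 against 453.2, -225.8). All eight tiles are upright and the cup hasn't moved.

```bash
python3 -c "
from plant import robot
print(robot.close_job())"
```

```text
the job is handed in; nothing more can be done
None
```

The job is handed in: all five tiles are upright in the free rack slots, the bar is centred back in both notches, and the cup and the tiles already there are unmoved; the bar was knocked aside once on the mat, so I re-centred it before moving any tiles.

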